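# Find and release the switch key that was left latched

### The job

One of the four identical keys on the green switch box of the stone-carving machine was left latched down. Tap the four keys lightly, one after the other from the robot's left to its right, to feel which one it is, without releasing it yet or pushing another one in; then press the latched key home and let it go, so that all four keys stand up and everything is off for the change of burr. Leave the loose things on the bench where they are.

Things in the scene. Friction and masses are not known exactly. Their poses are not given: they have to be found in the camera images.
- switch_box: The switch box of the carving machine: a light green metal box 125 mm (its x) by 225 mm (its y) by 65 mm high, fixed to the bench. Origin at the centre of its underside, z up; its y runs along the row of keys towards the robot's left, its x away from the robot. Four cream-coloured keys stand in one row on its flat top.
- place_1 (a point): The centre of key place 1 of 4, counted from the robot's left to its right, at the level of the box's top face (65 mm above the bench). Places are 44 mm apart. The key here has a flat cap 30 mm (box x) by 28 mm (box y). Its cap stands 14 mm above this point when up, about 9 mm when latched down, 4.5 mm when pressed to its stop; the black bezel round it is 3 mm high.
- place_2 (a point): The centre of key place 2 of 4, counted from the robot's left to its right, at the level of the box's top face (65 mm above the bench). Places are 44 mm apart. The key here has a flat cap 30 mm (box x) by 28 mm (box y). Its cap stands 14 mm above this point when up, about 9 mm when latched down, 4.5 mm when pressed to its stop; the black bezel round it is 3 mm high.
- place_3 (a point): The centre of key place 3 of 4, counted from the robot's left to its right, at the level of the box's top face (65 mm above the bench). Places are 44 mm apart. The key here has a flat cap 30 mm (box x) by 28 mm (box y). Its cap stands 14 mm above this point when up, about 9 mm when latched down, 4.5 mm when pressed to its stop; the black bezel round it is 3 mm high.
- place_4 (a point): The centre of key place 4 of 4, counted from the robot's left to its right, at the level of the box's top face (65 mm above the bench). Places are 44 mm apart. The key here has a flat cap 30 mm (box x) by 28 mm (box y). Its cap stands 14 mm above this point when up, about 9 mm when latched down, 4.5 mm when pressed to its stop; the black bezel round it is 3 mm high.
- switch_a: One of the four identical push-push switches; which place it fills differs from start to start. Its origin (key centre, level of the box's top face) does not show whether its key is up or down. A key that is up yields from 4 N plus 0.7 N per mm; let go short of 7 mm it comes back up, let go after 8 mm or more it latches down.
- switch_b: One of the four identical push-push switches; which place it fills differs from start to start. Its origin (key centre, level of the box's top face) does not show whether its key is up or down. A key that is up yields from 4 N plus 0.7 N per mm; let go short of 7 mm it comes back up, let go after 8 mm or more it latches down.
- switch_c: One of the four identical push-push switches; which place it fills differs from start to start. Its origin (key centre, level of the box's top face) does not show whether its key is up or down. A key that is up yields from 4 N plus 0.7 N per mm; let go short of 7 mm it comes back up, let go after 8 mm or more it latches down.
- switch_d: One of the four identical push-push switches; which place it fills differs from start to start. Its origin (key centre, level of the box's top face) does not show whether its key is up or down. A key that is up yields from 4 N plus 0.7 N per mm; let go short of 7 mm it comes back up, let go after 8 mm or more it latches down.
- travel_1 (a joint): Vertical travel in m of one of the four keys: 0 up, about 0.0047 latched down, 0.0095 at its stop. Which place this key is in is not known. A latched key stands firm up to 7 N; pressed 3.5 mm or more farther down (past 8 mm of travel; 10 N, and 11 N at the stop) and let go, it springs fully up. Keys follow the finger on the way back.
- travel_2 (a joint): Vertical travel in m of one of the four keys: 0 up, about 0.0047 latched down, 0.0095 at its stop. Which place this key is in is not known. A latched key stands firm up to 7 N; pressed 3.5 mm or more farther down (past 8 mm of travel; 10 N, and 11 N at the stop) and let go, it springs fully up. Keys follow the finger on the way back.
- travel_3 (a joint): Vertical travel in m of one of the four keys: 0 up, about 0.0047 latched down, 0.0095 at its stop. Which place this key is in is not known. A latched key stands firm up to 7 N; pressed 3.5 mm or more farther down (past 8 mm of travel; 10 N, and 11 N at the stop) and let go, it springs fully up. Keys follow the finger on the way back.
- travel_4 (a joint): Vertical travel in m of one of the four keys: 0 up, about 0.0047 latched down, 0.0095 at its stop. Which place this key is in is not known. A latched key stands firm up to 7 N; pressed 3.5 mm or more farther down (past 8 mm of travel; 10 N, and 11 N at the stop) and let go, it springs fully up. Keys follow the finger on the way back.
- chuck_key: Loose on the bench, to be left alone: T-handled steel chuck key lying down, 67 mm long, 16 mm high, just in front of the switch box. Origin at the middle of its underside (for long things, near the middle of their length).
- burr_block: Loose on the bench, to be left alone: wooden block 55 x 95 x 28 mm with eight small burrs standing in it (64 mm high in all), to the right of the switch box. Origin at the middle of its underside (for long things, near the middle of their length).
- pendant: Loose on the bench, to be left alone: dark green stone ring, 54 mm across, 8 mm thick, lying to the left of the switch box. Origin at the middle of its underside (for long things, near the middle of their length).
- blank: Loose on the bench, to be left alone: flat dark green stone blank, 85 x 50 x 12 mm, at the left. Origin at the middle of its underside (for long things, near the middle of their length).
- polish_jar: Loose on the bench, to be left alone: white jar with a black lid, 60 mm across, 55 mm high, at the left. Origin at the middle of its underside (for long things, near the middle of their length).
- water_pot: Loose on the bench, to be left alone: black lidded pot, 116 mm across, 113 mm high, at the left. Origin at the middle of its underside (for long things, near the middle of their length).
- slurry_brush: Loose on the bench, to be left alone: brush with a wooden handle, 170 mm long, lying at the right. Origin at the middle of its underside (for long things, near the middle of their length).

How it is judged:
By the outcome, as a careful person would: the job done as asked, in the order asked, and still so for the second after the job is handed in, with the robot touching nothing.
It also fails if it takes over 46 s, if anything falls off the work surface, if the arm or the gripper's body presses on something with over 40 N, if the wrist force passes 120 N, or if a joint passes its speed limit or range.

### The arm

A 6-joint arm with a two-finger parallel gripper is mounted at the origin on the work surface. World frame = base frame: x ahead of the robot, y to its left, z up, the work surface at z = 0. Lengths are in m, angles in rad, forces in N, time in s.
With the tool pointing down it reaches from about 0.4 to 0.825 m from the base axis. Payload 7 kg.
Tool frame: the origin (TCP) lies on the centre line of the jaws, within the pads' length; the fingertips stand 8 mm ahead of it and the grasp point (between the pads) lies 11 mm behind it; z points along the fingers, y is the direction in which the jaws open and shut (so a half turn about z gives the same grasp; the last joint's range is limited). The gripper opens to 85 mm and grips with 20 to 120 N. Pads are 22 mm wide; open, the fingers measure 114 mm over their backs; the gripper's body (76 mm by 85 mm) begins 54 mm behind the grasp point. The pads swing forward as they close: fully open they stand 13 mm farther back than shut.
Start: joints at [1.621, 0.359, 0.012, 0, -1.224, -0.288], TCP at [0.159, 0.656, 0.239] pointing down, gripper open.
Joint ranges: [-3.07, 3.07], [-1.43, 2.12], [-1.02, 1.25], [-3.03, 1.67], [-3.05, -0], [-3.03, 3.03]. Speed limits (rad/s): [2.39, 2.39, 3.01, 3.14, 3.14, 3.14].

### API

Orientations are given as a unit quaternion [x, y, z, w].
In Python, from workcell import bot gives the robot as it stands.
- The arm moves only by the tool jog_arm, never from a script. Its argument "rows" is a list that holds one entry, the list of rows, each a list of 7 numbers: the turn, a rotation vector about the world's x, y, z in degrees, then the shift along the world's x, y, z in mm, then the finger opening in mm, from 0 to 85.4. A call has 1 to 12 rows; each row shifts and turns the pose as measured when the row begins; what a row does not reach is not made up. A row lasts 1/8 s, in which the tool goes at most 62.5 mm and 10.7 degrees, less where a joint would pass 70% of its speed; a pose out of reach is approached as far as the arm can. A call is refused whole if a number of a shift passes 62.5 or a number of a turn 10.7, either way. A call with a gripper value outside its range is refused whole. The fingers move at their own pace and stop on an object; "grip_force" is the grip in N (left out, the last holds). Time passes only in rows, so rows that do not move let the fingers close. It gives the time, the measured TCP pose, the force and the opening at its end, in the units of the state.
- bot.get_state(): the state, without advancing time (a new reading comes with each control period).
- bot.get_image(name): name is "scene" or "side" or "wrist"; returns a dict with "frame" (400x640x3 uint8, blue, green, red), "fovy" (degrees; the focal length in pixels is half the picture's height over the tangent of half this angle, whatever the lens; pixels are square), "cx", "cy" (the principal point, pixels), "k1" (the pictures are not rectified: a ray, as slopes to the right and down, at radius r is drawn at 1 + k1 r^2 times it, then the intrinsics apply), "extrinsics" (4x4, takes a point from camera to world coordinates); the wrist camera has in their place "mount" (4x4, takes a point from camera to tool coordinates, whose origin is the TCP and whose axes are the flange's). Camera axes: x right, y down, z forward; pixel columns grow to the right and rows downward; lengths in m; the calibration is good to about 2 mm. A picture is of the moment at which its call begins: read the wrist's pose just before it. There is no depth.
- bot.job_done(): hands the job in, once; it reports no verdict.
The state is a dict: "clock": time; "q": joint angles; "joint_velocities": joint speeds; "joint_torque": joint torques, N m; "ee_pos": TCP position; "tool_rot": TCP orientation; "ft_force": force on the tool from outside, world axes, zero at the start; "ft_torque": the same for the moment, N m; "grip_width": finger opening in m.
Only numpy, scipy, OpenCV 4.12 (cv2) and the standard library are available. Lean on these libraries where they do the work, as an engineer would, in place of code of your own. Each camera call takes 0.05 s, during which the arm holds its last target.

## Working session

There is one attempt and no reset: what is moved stays moved. The work goes in short steps, Python scripts to look and compute and a tool call to move; the robot and the scene stay as the last step left them, time stands still between calls to the robot, and variables do not carry over. Pictures are saved under pics/ and viewed, and the job is handed in when it is done.

Besides the shell and the picture viewer there is one more tool, called after "Call:" by a JSON object that holds its "name" and its "arguments", one argument or row to a line. jog_arm: Moves the arm, as the interface text tells. Its arguments: {"type":"object","properties":{"rows":{"type":"array"},"grip_force":{"type":"number"}},"required":["rows"]}

```bash
ls; mkdir -p pics; python3 - <<'E'
from workcell import bot
import cv2
s=bot.get_state();print({k:s[k] for k in s})
for n in("scene","side"):
    i=bot.get_image(n);cv2.imwrite(f"pics/{n}0.png",i["frame"]);print(n,i["fovy"],i["cx"],i["cy"],i["k1"],i["extrinsics"])
E
```

```text
pics
{'clock': 0.0, 'q': array([ 1.62109294e+00,  3.59387982e-01,  1.10544823e-02, -3.54447692e-04,
       -1.22411577e+00, -2.88090516e-01]), 'joint_velocities': array([-0.0007231 , -0.0013638 ,  0.00050785, -0.00082713, -0.0012203 ,
        0.0014674 ]), 'joint_torque': array([ 7.27473343e-04, -5.83313406e+01,  2.93420488e+01,  6.93686619e+00,
       -5.75319296e-03,  2.30932841e-05]), 'ee_pos': array([0.158922  , 0.6555329 , 0.23836029]), 'tool_rot': array([ 9.92932566e-01, -1.18676907e-01, -2.50836855e-05,  8.42727200e-04]), 'ft_force': array([-0.26938425, -0.06832247,  0.19233752]), 'ft_torque': array([-0.05738131, -0.02535105, -0.04617338]), 'grip_width': 0.08540438872008524}
scene 51.75210036390573 319.1471171805021 204.01781350395748 0.018050152778336867 [[ 0.47331339  0.75724646 -0.45005803  1.03923992]
 [ 0.88084519 -0.41223783  0.23274817 -0.18843394]
 [-0.00928322 -0.50659428 -0.8621346   0.96593136]
 [ 0.          0.          0.          1.        ]]
side 44.38305801629386 322.8020041371311 200.06668735305414 -0.05763847034801204 [[ 0.98121085 -0.11247463  0.1567633   0.3487369 ]
 [-0.19288783 -0.59047754  0.78366483 -1.00990101]
 [ 0.0044228  -0.79917816 -0.60107795  0.89941076]
 [ 0.          0.          0.          1.        ]]
```

View pics/scene0.png

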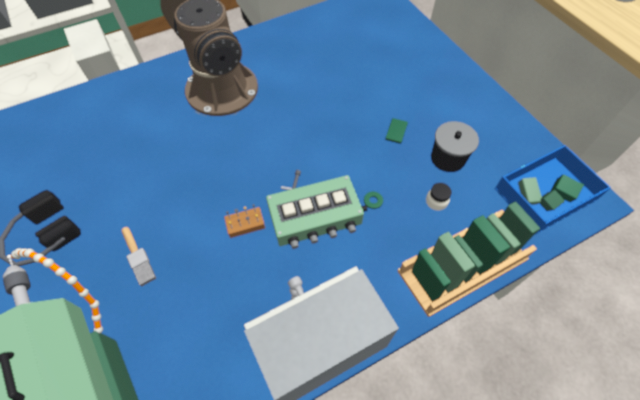

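View pics/side0.png

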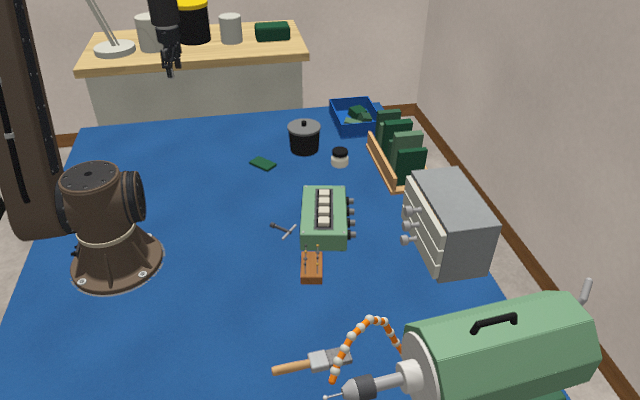

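The scene view shows the box around (315,210) with cream caps from about (289,210) to (340,197), left is +x/−y. The side view shows the box at (324,217). Next I'll measure the caps in both views.

```bash
cat > h.py <<'E'
import numpy as np,cv2
def intr(i):
    f=i["frame"].shape[0]/2/np.tan(np.radians(i["fovy"]/2)); return f
def ray(i,u,v,E=None):
    E=i["extrinsics"] if E is None else E
    f=intr(i); d=np.array([(u-i["cx"])/f,(v-i["cy"])/f]); s=d.copy()
    for _ in range(20): s=d/(1+i["k1"]*(s@s))
    E=np.array(E); w=E[:3,:3]@np.array([s[0],s[1],1]); return E[:3,3],w/np.linalg.norm(w)
def plane(i,u,v,z,E=None):
    o,d=ray(i,u,v,E); return o+d*(z-o[2])/d[2]
def tri(r1,r2):
    A=np.zeros((3,3));b=np.zeros(3)
    for o,d in(r1,r2):
        P=np.eye(3)-np.outer(d,d);A+=P;b+=P@o
    p=np.linalg.solve(A,b); return p,[np.linalg.norm((np.eye(3)-np.outer(d,d))@(p-o)) for o,d in(r1,r2)]
def blobs(m,amin):
    n,l,s,c=cv2.connectedComponentsWithStats(m.astype(np.uint8),connectivity=4)
    return [(s[k,4],c[k],s[k,:4]) for k in range(1,n) if s[k,4]>=amin]
E
python3 - <<'E'
from workcell import bot
from h import *
roi={"scene":(262,172,368,250),"side":(295,180,352,252)}
R={}
for n in roi:
    i=bot.get_image(n);x0,y0,x1,y1=roi[n];F=i["frame"][y0:y1,x0:x1]
    cv2.imwrite(f"pics/{n}_z.png",cv2.resize(F,None,fx=7,fy=7,interpolation=cv2.INTER_CUBIC))
    h=cv2.cvtColor(F,cv2.COLOR_BGR2HSV)
    m=(h[...,2]>170)&(h[...,1]<60)
    b=[(a,c+[x0,y0],s) for a,c,s in blobs(m,15)]
    b.sort(key=lambda t:-t[1][0] if n=="scene" else t[1][1])
    print(n)
    for a,c,s in b: print(a,c.round(1),s,plane(i,*c,.079).round(4))
    R[n]=[ray(i,*c) for a,c,s in b]
if len(R["scene"])==len(R["side"]):
    for a,b in zip(R["scene"],R["side"]): p,e=tri(a,b);print(p.round(4),np.round(e,4))
E
```

```text
scene
114 [338.9 196.1] [71 19 13 12] [0.5797 0.1057 0.079 ]
2615 [312.3 205.7] [ 5  4 96 60] [0.5723 0.0336 0.079 ]
side
60 [323.5 199.5] [24 17 10  6] [0.5651 0.0619 0.079 ]
70 [323.4 209.1] [23 26 11  7] [0.5563 0.0195 0.079 ]
1316 [323.8 210. ] [ 6  6 46 49] [0.5567 0.0154 0.079 ]
74 [323.1 219.1] [23 36 11  7] [ 0.5472 -0.0227  0.079 ]
```

View pics/scene_z.png

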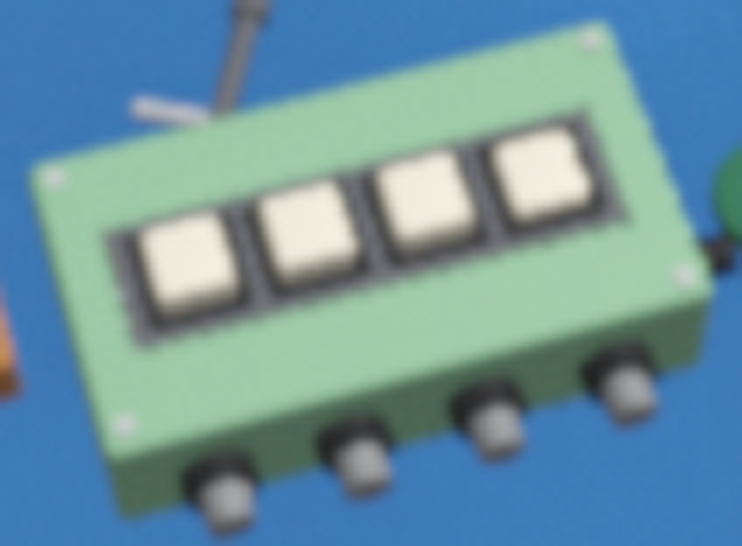

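```bash
python3 - <<'E'
from workcell import bot
from h import *
roi={"scene":(262,172,368,250),"side":(295,180,352,252)}
R={}
for n in roi:
    i=bot.get_image(n);x0,y0,x1,y1=roi[n];F=i["frame"][y0:y1,x0:x1].astype(int)
    m=(F[...,1]-F[...,2]<8)&(F[...,2]>165)&(F[...,1]>150)
    b=[(a,c+[x0,y0],s) for a,c,s in blobs(m,15)]
    b.sort(key=lambda t:-t[1][0] if n=="scene" else t[1][1])
    print(n)
    for a,c,s in b: print(a,c.round(1),s,plane(i,*c,.079).round(4))
    R[n]=[ray(i,*c) for a,c,s in b]
if len(R["scene"])==len(R["side"]):
    for a,b in zip(R["scene"],R["side"]): p,e=tri(a,b);print(p.round(4),np.round(e,4))
E
```

```text
scene
117 [338.8 196.2] [71 19 13 12] [0.5797 0.1053 0.079 ]
123 [322.1 199.4] [54 22 13 12] [0.568 0.064 0.079]
126 [305.5 203.7] [37 26 14 13] [0.5592 0.0215 0.079 ]
126 [288.4 208.2] [20 30 13 13] [ 0.5502 -0.0218  0.079 ]
side
60 [323.5 191.5] [24  9 10  6] [0.5725 0.0992 0.079 ]
60 [323.5 199.5] [24 17 10  6] [0.5651 0.0619 0.079 ]
71 [323.3 209.1] [23 26 11  7] [0.5561 0.0194 0.079 ]
75 [323.  219.1] [23 36 11  7] [ 0.5471 -0.0226  0.079 ]
[0.575  0.1085 0.0714] [0.0008 0.0008]
[0.5661 0.065  0.0762] [0.0004 0.0004]
[0.5571 0.0225 0.076 ] [0.0005 0.0005]
[ 0.5481 -0.0208  0.0767] [0.0009 0.0009]
```

The caps are about 44 mm apart and the box is turned about −11.7°. Cap 1 triangulates about 5 mm lower than the others, which hints at it being latched, but the taps will decide. I'm moving above place 1 with the gripper shut.

Call:
{"name": "jog_arm", "arguments": {
  "rows": [
    [[0,0,1.9,34.5,-45.5,0,0],[0,0,0,34.5,-45.5,0,0],[0,0,0,34.5,-45.5,0,0],[0,0,0,34.5,-45.5,0,0],[0,0,0,34.5,-45.5,0,0],[0,0,0,34.5,-45.5,0,0],[0,0,0,34.5,-45.5,0,0],[0,0,0,34.5,-45.5,0,0],[0,0,0,34.5,-45.5,0,0],[0,0,0,34.5,-45.5,0,0],[0,0,0,34.5,-45.5,0,0],[0,0,0,20,-25,0,0]]
  ],
  "grip_force": 20
}}

```text
clock: 1.8
ee_pos: [0.5665, 0.1141, 0.2394]
tool_rot: [0.995, -0.099, 0.002, -0.001]
ft_force: [0.8, 0.2, -0.1]
grip_width: -0.0003
```

```bash
python3 - <<'E'
from workcell import bot
from h import *
from scipy.spatial.transform import Rotation as Ro
s=bot.get_state();i=bot.get_image("wrist");cv2.imwrite("pics/w1.png",i["frame"])
print(s["ee_pos"],s["ft_force"],s["tool_rot"],i["mount"],i["fovy"],i["k1"])
T=np.eye(4);T[:3,:3]=Ro.from_quat(s["tool_rot"]).as_matrix();T[:3,3]=s["ee_pos"];E=T@np.array(i["mount"])
F=i["frame"].astype(int);m=(F[...,1]-F[...,2]<8)&(F[...,2]>165)&(F[...,1]>150)
for a,c,q in blobs(m,300): print(a,c.round(1),q,plane(i,*c,.079,E).round(4),plane(i,*c,.074,E).round(4))
E
```

```text
[0.56649043 0.11412376 0.239409  ] [ 0.77376201  0.16256811 -0.10013182] [ 0.99512622 -0.0985876   0.00179375 -0.00103343] [[ 5.82263519e-04 -9.49582024e-01 -3.13518166e-01  8.02122142e-02]
 [ 9.99999481e-01  8.14957036e-04 -6.11145878e-04 -7.08535514e-04]
 [ 8.35836974e-04 -3.13517647e-01  9.49582006e-01 -1.34527643e-01]
 [ 0.00000000e+00  0.00000000e+00  0.00000000e+00  1.00000000e+00]] 59.15927508643423 -0.06558535876741399
469 [ 68.2 108.7] [43 81 38 59] [0.6722 0.3062 0.079 ] [0.6726 0.3097 0.074 ]
1055 [318.6 170.7] [303 154  33  34] [0.5775 0.1095 0.079 ] [0.5763 0.1097 0.074 ]
1104 [369.4 172.4] [353 156  34  34] [0.5676 0.067  0.079 ] [0.5663 0.0664 0.074 ]
1129 [419.1 172.4] [402 156  36  34] [0.5593 0.0248 0.079 ] [0.5578 0.0235 0.074 ]
1140 [468.  172.8] [450 157  38  33] [ 0.5507 -0.0175  0.079 ] [ 0.5492 -0.0194  0.074 ]
```

View pics/w1.png

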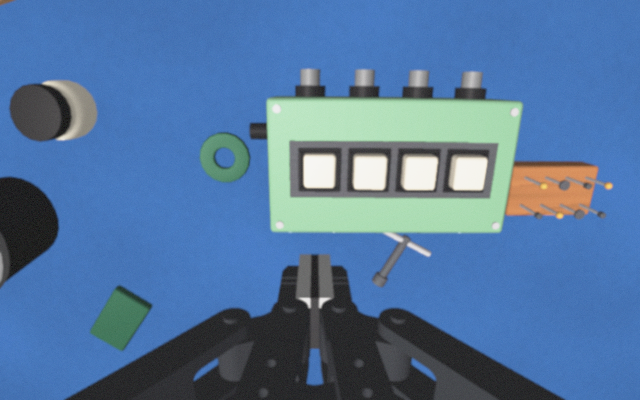

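The wrist view shows four caps from (319,171) to (468,173), the chuck key in front and the ring at left. It agrees with the triangulation to 1–2 mm. The averaged place centres are p1 (0.576,0.109), p2 (0.567,0.066), p3 (0.558,0.023), p4 (0.549,−0.020). Now descending over place 1.

Call:
{"name": "jog_arm", "arguments": {
  "rows": [
    [[0,0,0,9.5,-5,-45,0],[0,0,0,0,0,-50,0],[0,0,0,0,0,-35,0],[0,0,0,0,0,-8,0],[0,0,0,0,0,0,0],[0,0,0,0,0,0,0]]
  ]
}}

```text
clock: 2.6
ee_pos: [0.5804, 0.106, 0.1012]
tool_rot: [0.995, -0.1, 0.005, -0.002]
ft_force: [0.0, 0.1, 0.6]
grip_width: -0.0001
```

Call:
{"name": "jog_arm", "arguments": {
  "rows": [
    [[0,0,0,-4.4,3,-5,0],[0,0,0,0,0,-5,0],[0,0,0,0,0,0,0]]
  ]
}}

```text
clock: 2.98
ee_pos: [0.5769, 0.1101, 0.0933]
tool_rot: [0.995, -0.1, 0.007, -0.003]
ft_force: [0.1, 0.3, 0.4]
grip_width: -0.0002
```

Call:
{"name": "jog_arm", "arguments": {
  "rows": [
    [[-0.3,0.8,0,-0.5,-1,-2.5,0],[0,0,0,0,0,-1.5,0],[0,0,0,0,0,0,0]]
  ]
}}

```text
clock: 3.35
ee_pos: [0.5766, 0.1091, 0.0892]
tool_rot: [0.995, -0.1, -0.0, 0.0]
ft_force: [0.1, -0.3, -0.4]
grip_width: 0.0001
```

Call:
{"name": "jog_arm", "arguments": {
  "rows": [
    [[0,0,0,0,0,-1.5,0],[0,0,0,0,0,0,0]]
  ]
}}

```text
clock: 3.6
ee_pos: [0.5766, 0.109, 0.0875]
tool_rot: [0.995, -0.1, -0.0, 0.0]
ft_force: [-0.6, 0.0, 0.7]
grip_width: -0.0003
```

Call:
{"name": "jog_arm", "arguments": {
  "rows": [
    [[0,0,0,0,0,-1,0],[0,0,0,0,0,0,0]]
  ]
}}

```text
clock: 3.85
ee_pos: [0.5766, 0.109, 0.0865]
tool_rot: [0.995, -0.1, -0.0, 0.0]
ft_force: [-1.6, 0.8, -0.5]
grip_width: 0.0001
```

Call:
{"name": "jog_arm", "arguments": {
  "rows": [
    [[0,0,0,0,0,-1,0],[0,0,0,0,0,0,0]]
  ]
}}

```text
clock: 4.1
ee_pos: [0.5766, 0.109, 0.0855]
tool_rot: [0.995, -0.1, -0.0, 0.0]
ft_force: [0.9, -0.4, -0.5]
grip_width: 0.0001
```

Call:
{"name": "jog_arm", "arguments": {
  "rows": [
    [[0,0,0,0,0,-1,0],[0,0,0,0,0,0,0]]
  ]
}}

```text
clock: 4.35
ee_pos: [0.5766, 0.109, 0.0845]
tool_rot: [0.995, -0.1, -0.0, 0.0]
ft_force: [0.9, 0.2, -0.8]
grip_width: 0.0001
```

Call:
{"name": "jog_arm", "arguments": {
  "rows": [
    [[0,0,0,0,0,-1,0],[0,0,0,0,0,0,0]]
  ]
}}

```text
clock: 4.6
ee_pos: [0.5766, 0.109, 0.0834]
tool_rot: [0.995, -0.1, -0.0, 0.0]
ft_force: [0.8, -0.1, -0.6]
grip_width: 0.0004
```

Call:
{"name": "jog_arm", "arguments": {
  "rows": [
    [[0,0,0,0,0,-0.5,0],[0,0,0,0,0,0,0]]
  ]
}}

```text
clock: 4.85
ee_pos: [0.5766, 0.109, 0.0828]
tool_rot: [0.995, -0.1, -0.0, 0.0]
ft_force: [0.5, 0.4, 0.3]
grip_width: -0.0003
```

Call:
{"name": "jog_arm", "arguments": {
  "rows": [
    [[0,0,0,0,0,-0.5,0],[0,0,0,0,0,0,0]]
  ]
}}

```text
clock: 5.1
ee_pos: [0.5768, 0.1091, 0.0826]
tool_rot: [0.995, -0.1, -0.0, 0.0]
ft_force: [-0.3, 0.4, 3.3]
grip_width: 0.0003
```

Call:
{"name": "jog_arm", "arguments": {
  "rows": [
    [[0,0,0,0,0,-0.4,0]]
  ]
}}

```text
clock: 5.22
ee_pos: [0.577, 0.1092, 0.0824]
tool_rot: [0.995, -0.1, 0.0, 0.0]
ft_force: [-2.6, -0.3, 5.4]
grip_width: -0.0002
```

Place 1 met the finger at tip height about 74.5 mm and stood firm at 5.4 N, so it feels latched. Now the others: lift, then move to place 2.

Call:
{"name": "jog_arm", "arguments": {
  "rows": [
    [[0,0,0,0,0,8,0],[0,0,0,0,0,8,0],[0,0,0,-5,-21,0,0],[0,0,0,-5,-21,0,0],[0,0,0,0,0,0,0],[0,0,0,0,0,0,0]]
  ]
}}

```text
clock: 5.98
ee_pos: [0.5658, 0.0637, 0.0999]
tool_rot: [0.995, -0.1, -0.0, 0.0]
ft_force: [-0.3, 0.2, -0.9]
grip_width: -0.0002
```

Call:
{"name": "jog_arm", "arguments": {
  "rows": [
    [[0,0,0,1,2,-6,0],[0,0,0,0,0,-3,0],[0,0,0,0,0,-1,0],[0,0,0,0,0,0,0]]
  ]
}}

```text
clock: 6.48
ee_pos: [0.5668, 0.0663, 0.0885]
tool_rot: [0.995, -0.1, -0.0, 0.0]
ft_force: [0.5, -0.2, -0.4]
grip_width: 0.0003
```

Call:
{"name": "jog_arm", "arguments": {
  "rows": [
    [[0,0,0,0,0,-1,0],[0,0,0,0,0,0,0]]
  ]
}}

```text
clock: 6.72
ee_pos: [0.5669, 0.0665, 0.0874]
tool_rot: [0.995, -0.1, -0.0, 0.0]
ft_force: [0.0, -1.2, 0.8]
grip_width: 0.0004
```

Call:
{"name": "jog_arm", "arguments": {
  "rows": [
    [[0,0,0,0,0,-0.6,0],[0,0,0,0,0,0,0]]
  ]
}}

```text
clock: 6.98
ee_pos: [0.5672, 0.0666, 0.0872]
tool_rot: [0.995, -0.1, -0.0, 0.0]
ft_force: [0.4, 0.8, -0.7]
grip_width: -0.0001
```

Call:
{"name": "jog_arm", "arguments": {
  "rows": [
    [[0,0,0,0,0,-0.8,0],[0,0,0,0,0,0,0]]
  ]
}}

```text
clock: 7.22
ee_pos: [0.5677, 0.0668, 0.0871]
tool_rot: [0.995, -0.1, 0.001, 0.0]
ft_force: [-1.0, 0.7, 4.6]
grip_width: 0.0001
```

Call:
{"name": "jog_arm", "arguments": {
  "rows": [
    [[0,0,0,0,0,-0.8,0],[0,0,0,0,0,0,0]]
  ]
}}

```text
clock: 7.48
ee_pos: [0.5682, 0.0669, 0.0868]
tool_rot: [0.995, -0.1, 0.001, -0.0]
ft_force: [-0.2, 1.3, 5.5]
grip_width: -0.0005
```

Call:
{"name": "jog_arm", "arguments": {
  "rows": [
    [[0,0,0,-1,-0.5,-1.5,0],[0,0,0,0,0,-0.5,0]]
  ]
}}

```text
clock: 7.72
ee_pos: [0.5681, 0.0667, 0.0853]
tool_rot: [0.995, -0.099, 0.002, -0.0]
ft_force: [-1.9, -1.3, 7.9]
grip_width: -0.0001
```

Place 2 met the finger 5 mm higher and yielded about 2 mm at 5–6 N, so it is up. On to place 3.

Call:
{"name": "jog_arm", "arguments": {
  "rows": [
    [[0,0,0,0,0,6,0],[0,0,0,0,0,8,0],[0,0,0,-5,-21,0,0],[0,0,0,-5,-21,0,0],[0,0,0,0,0,0,0],[0,0,0,0,0,0,0]]
  ]
}}

```text
clock: 8.48
ee_pos: [0.555, 0.0204, 0.0988]
tool_rot: [0.995, -0.1, 0.0, 0.0]
ft_force: [0.4, 0.6, 0.8]
grip_width: 0.0001
```

Call:
{"name": "jog_arm", "arguments": {
  "rows": [
    [[0,0,0,3,2.5,-6,0],[0,0,0,0,0,-3,0],[0,0,0,0,0,-1,0],[0,0,0,0,0,0,0]]
  ]
}}

```text
clock: 8.98
ee_pos: [0.5583, 0.0237, 0.0875]
tool_rot: [0.995, -0.1, -0.0, 0.0]
ft_force: [0.6, 0.7, -0.6]
grip_width: 0.0002
```

Call:
{"name": "jog_arm", "arguments": {
  "rows": [
    [[0,0,0,0,0,-0.8,0],[0,0,0,0,0,-0.8,0],[0,0,0,-0.3,0,-0.8,0]]
  ]
}}

```text
clock: 9.35
ee_pos: [0.5591, 0.0241, 0.0862]
tool_rot: [0.995, -0.099, 0.001, 0.0]
ft_force: [0.2, 0.5, 4.2]
grip_width: -0.0001
```

Call:
{"name": "jog_arm", "arguments": {
  "rows": [
    [[0,0,0,-0.6,-0.3,-1,0],[0,0,0,-0.3,0,-0.8,0]]
  ]
}}

```text
clock: 9.6
ee_pos: [0.5591, 0.0241, 0.0853]
tool_rot: [0.995, -0.099, 0.002, -0.0]
ft_force: [-0.2, -0.2, 8.9]
grip_width: 0.0001
```

Place 3 yielded about 2 mm too, so it is up. On to place 4.

Call:
{"name": "jog_arm", "arguments": {
  "rows": [
    [[0,0,0,0,0,6,0],[0,0,0,0,0,8,0],[0,0,0,-4,-20,0,0],[0,0,0,-4,-20,0,0],[0,0,0,0,0,0,0],[0,0,0,0,0,0,0]]
  ]
}}

```text
clock: 10.35
ee_pos: [0.5484, -0.0198, 0.099]
tool_rot: [0.995, -0.1, 0.0, 0.0]
ft_force: [0.2, -0.1, 0.6]
grip_width: 0.0002
```

Call:
{"name": "jog_arm", "arguments": {
  "rows": [
    [[0,0,0,0.5,0,-6,0],[0,0,0,0,0,-3,0],[0,0,0,0,0,-1,0],[0,0,0,0,0,0,0]]
  ]
}}

```text
clock: 10.85
ee_pos: [0.5489, -0.0194, 0.0877]
tool_rot: [0.995, -0.1, -0.0, 0.0]
ft_force: [-0.4, 0.5, 0.7]
grip_width: 0.0
```

Call:
{"name": "jog_arm", "arguments": {
  "rows": [
    [[0,0,0,0,0,-0.8,0],[0,0,0,0,0,-0.8,0],[0,0,0,-0.3,0,-0.8,0]]
  ]
}}

```text
clock: 11.22
ee_pos: [0.5497, -0.019, 0.0863]
tool_rot: [0.995, -0.099, 0.001, -0.0]
ft_force: [0.5, 1.1, 1.7]
grip_width: -0.0002
```

Call:
{"name": "jog_arm", "arguments": {
  "rows": [
    [[0,0,0,-0.6,-0.3,-1,0],[0,0,0,-0.3,0,-0.8,0]]
  ]
}}

```text
clock: 11.48
ee_pos: [0.5498, -0.0191, 0.0853]
tool_rot: [0.995, -0.099, 0.002, -0.0]
ft_force: [-0.1, 0.1, 5.5]
grip_width: 0.0002
```

Place 4 is up as well, so place 1 is the latched key. Going back over it.

Call:
{"name": "jog_arm", "arguments": {
  "rows": [
    [[0,0,0,0,0,8,0],[0,0,0,0,0,15,0],[0,0,0,6.5,32,0,0],[0,0,0,6.5,32,0,0],[0,0,0,6.5,32,0,0],[0,0,0,6.5,30,0,0],[0,0,0,0,0,0,0],[0,0,0,0,0,0,0]]
  ]
}}

```text
clock: 12.48
ee_pos: [0.5748, 0.1098, 0.1136]
tool_rot: [0.995, -0.1, 0.002, -0.001]
ft_force: [-0.1, -0.1, -0.6]
grip_width: -0.0
```

Call:
{"name": "jog_arm", "arguments": {
  "rows": [
    [[0,0,0,1,-0.5,-15,0],[0,0,0,0,0,-8,0],[0,0,0,0,0,-3,0],[0,0,0,0,0,0,0],[0,0,0,0,0,0,0]]
  ]
}}

```text
clock: 13.1
ee_pos: [0.575, 0.1068, 0.0854]
tool_rot: [0.995, -0.102, 0.001, -0.0]
ft_force: [0.2, -0.5, -0.1]
grip_width: 0.0002
```

Call:
{"name": "jog_arm", "arguments": {
  "rows": [
    [[0,0,0,0.5,1.5,-2,0],[0,0,0,-0.3,0,-2,0],[0,0,0,-0.5,0,-1.5,0],[0,0,0,-0.5,0,-1.5,0],[0,0,0,-0.5,0,-1.5,0]]
  ]
}}

```text
clock: 13.72
ee_pos: [0.5764, 0.1091, 0.0806]
tool_rot: [0.995, -0.101, 0.004, -0.001]
ft_force: [-2.3, -0.3, 11.5]
grip_width: -0.0
```

Call:
{"name": "jog_arm", "arguments": {
  "rows": [
    [[0,0.3,0,-0.5,0,-1.5,0],[0,0.3,0,-0.5,0,-1.5,0],[0,0,0,-0.5,0,-1.5,0]]
  ]
}}

```text
clock: 14.1
ee_pos: [0.5767, 0.1092, 0.0798]
tool_rot: [0.995, -0.1, 0.001, -0.001]
ft_force: [-2.4, -1.7, 11.5]
grip_width: 0.0001
```

Call:
{"name": "jog_arm", "arguments": {
  "rows": [
    [[0,0.2,0,-0.6,-0.2,-2.5,0],[0,0.2,0,-0.6,-0.2,-2.5,0]]
  ]
}}

```text
clock: 14.35
ee_pos: [0.5768, 0.1092, 0.0776]
tool_rot: [0.995, -0.099, -0.001, -0.001]
ft_force: [-3.5, -0.7, 13.2]
grip_width: 0.0003
```

Call:
{"name": "jog_arm", "arguments": {
  "rows": [
    [[0,0.2,0,-0.6,-0.2,-2.5,0],[0,0.2,0,-0.6,-0.2,-2,0]]
  ]
}}

```text
clock: 14.6
ee_pos: [0.577, 0.1092, 0.0776]
tool_rot: [0.995, -0.098, -0.002, -0.001]
ft_force: [-5.2, -0.8, 23.7]
grip_width: 0.0001
```

At its stop: 5.1 mm below first contact, and the force is climbing with no further travel. Letting go and rising well clear.

Call:
{"name": "jog_arm", "arguments": {
  "rows": [
    [[0,0,0,0,0,5,0],[0,0,0,0,0,8,0],[0,0,0,0,0,20,0],[0,0,0,0,0,40,0],[0,0,0,-10,0,50,0],[0,0,0,0,0,20,0],[0,0,0,0,0,0,0],[0,0,0,0,0,0,0]]
  ]
}}

```text
clock: 15.6
ee_pos: [0.5657, 0.1093, 0.2254]
tool_rot: [0.995, -0.098, -0.003, -0.001]
ft_force: [0.5, 0.2, -0.4]
grip_width: 0.0
```

```bash
python3 - <<'E'
from workcell import bot
from h import *
from scipy.spatial.transform import Rotation as Ro
s=bot.get_state();I={n:bot.get_image(n) for n in("wrist","side","scene")}
print(s["clock"],s["ee_pos"],s["ft_force"])
T=np.eye(4);T[:3,:3]=Ro.from_quat(s["tool_rot"]).as_matrix();T[:3,3]=s["ee_pos"]
i=I["wrist"];cv2.imwrite("pics/w2.png",i["frame"]);E=T@np.array(i["mount"])
for n in("side","scene"): cv2.imwrite(f"pics/{n}2.png",I[n]["frame"])
x0,y0,x1,y1=262,172,368,250
cv2.imwrite("pics/scene_z2.png",cv2.resize(I["scene"]["frame"][y0:y1,x0:x1],None,fx=7,fy=7,interpolation=cv2.INTER_CUBIC))
for n,e,amin,key in(("wrist",E,300,1),("side",None,30,1),("scene",None,30,1)):
    F=I[n]["frame"].astype(int);m=(F[...,1]-F[...,2]<8)&(F[...,2]>165)&(F[...,1]>150)
    for a,c,q in blobs(m,amin):
        p=plane(I[n],*c,.079,e)
        if .53<p[0]<.6 and -.04<p[1]<.13: print(n,a,c.round(1),q,p.round(4))
E
```

```text
15.6 [0.56572581 0.10928845 0.22539871] [ 0.54272796  0.23027087 -0.39535384]
wrist 1180 [313.1 174.5] [297 157  34  36] [0.5764 0.1094 0.079 ]
wrist 1187 [366.1 174.9] [349 158  36  35] [0.5678 0.0669 0.079 ]
wrist 1222 [418.1 175.3] [400 158  38  36] [0.5592 0.0248 0.079 ]
wrist 1256 [469.2 175.7] [450 159  40  35] [ 0.5507 -0.0174  0.079 ]
side 59 [323.6 190.5] [319 188  10   6] [0.5737 0.1041 0.079 ]
side 60 [323.5 199.5] [319 197  10   6] [0.5651 0.0619 0.079 ]
side 71 [323.3 209.1] [318 206  11   7] [0.5561 0.0194 0.079 ]
side 75 [323.  219.1] [318 216  11   7] [ 0.5471 -0.0226  0.079 ]
scene 125 [338.9 195.1] [333 189  13  13] [0.577  0.1071 0.079 ]
scene 122 [322.1 199.4] [316 194  13  12] [0.5678 0.064  0.079 ]
scene 126 [305.5 203.7] [299 198  14  13] [0.5592 0.0215 0.079 ]
scene 126 [288.4 208.2] [282 202  13  13] [ 0.5502 -0.0218  0.079 ]
```

View pics/scene_z2.png

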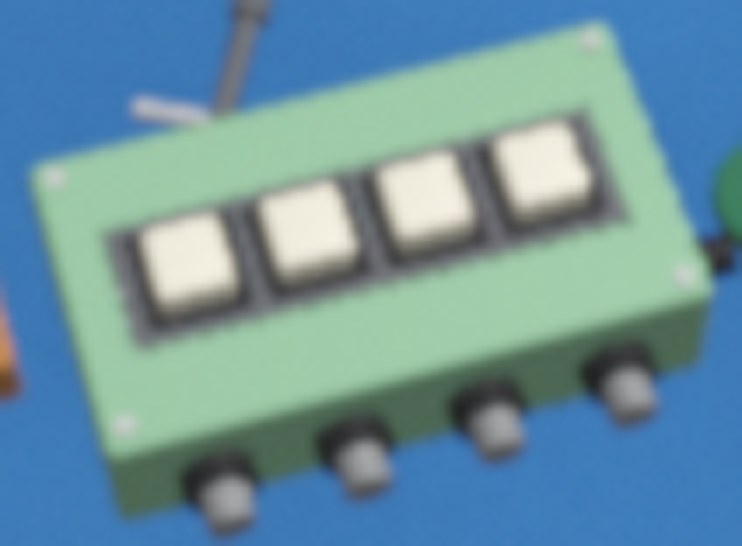

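View pics/w2.png

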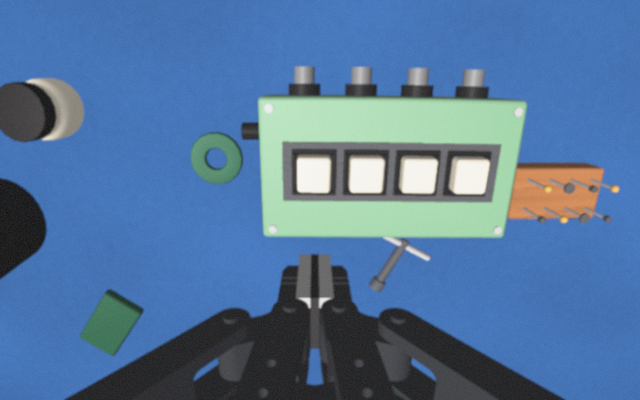

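The enlarged scene view now shows cap 1 at the same height as the others. Its centroid rose from row 196.2 to 195.1 in the scene view and from 191.5 to 190.5 in the side view, about 5 mm. The wrist view shows the caps evenly spaced from (313,175) to (469,176) and the loose things untouched. Handing in.

```bash
python3 -c "
from workcell import bot
print(bot.job_done())"
```

```text
the job is handed in; nothing more can be done
None
```

The latched key was at place 1, the leftmost. I pressed it home and released it, and all four keys now appear to stand up.

- **Taps, left to right:** place 1 met the finger about 5 mm lower than the rest and stood firm at 5.4 N. Places 2, 3 and 4 each met it at the up height, yielded about 2 mm and were let go. Single force readings on those taps went up to 8.9 N, with roughly 1 N of sensor noise, but the travel stayed far below the 8 mm that latches a key.
- **Press:** key 1 went down to its stop, about 5 mm past first contact. The highest force I read there was 24 N, reached on the stop. I then let it go and raised the arm well clear.
- **Last checks:** cap 1 has risen about 1 pixel in the scene and side views, which matches 5 mm. The four caps are evenly spaced in all three views. In the close views, the things near the box look unmoved. I handed in at about 16 s, with the arm touching nothing.
- **Limits and disagreements:** I did not tap key 1 again afterwards, so its being up rests on the pictures alone. The camera views differed from each other by up to about 5 mm on cap position, so I used the average of the triangulated and wrist-camera positions.

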